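# Lay out the pencil kit in its holders

### The arm

A 7-joint arm with a two-finger parallel gripper is mounted at the origin on the work surface. World frame = base frame: x ahead of the robot, y to its left, z up, the work surface at z = 0. Lengths are in m, angles in rad, forces in N, time in s.
With the tool pointing down it reaches from about 0.375 to 0.925 m from the base axis. Payload 3.1 kg.
Tool frame: the origin (TCP) lies between the finger pads; the fingertips stand 19 mm ahead of it and the grasp point (between the pads) is the TCP; z points along the fingers, y is the direction in which the jaws open and shut (so a half turn about z gives the same grasp; the last joint's range is limited). The gripper opens to 85 mm and grips with 20 to 120 N. Pads are 22 mm wide; open, the fingers measure 114 mm over their backs; the gripper's body (76 mm by 85 mm) begins 54 mm behind the grasp point. The pads swing forward as they close: fully open they stand 13 mm farther back than shut.
Start: joints at [1.08, 0.383, 0.044, 1.598, -0.018, 1.161, -0.05], TCP at [0.249, -0.6, 0.25] pointing down, gripper open.
Joint ranges: [-2.61, 2.61], [-0.41, 2.15], [-1.48, 1.57], [0, 2.5], [-1.57, 4.71], [0.05, 1.97], [-2.85, 2.85]. Speed limits (rad/s): [2.79, 2.79, 3.14, 3.14, 3.14, 3.14, 3.14].

### API

Orientations are given as a unit quaternion [x, y, z, w].
In Python, from bench import move_ptp, movel, move_j, move_gripper, pause, inverse_kinematics, read_camera, camera_params, MotionError, sign_off, look_for, tip_of, read_time_s, read_qpos, read_joint_vel, read_effort, read_eef_pos, read_tcp_rot, read_ft_force, read_ft_torque, read_finger_gap gives the robot as it stands. Calls block until the motion is done:
- move_ptp(position, orientation): joint-space move of the TCP to a pose.
- movel(position, orientation=None, speed=0.15): straight line of the TCP; orientation=None keeps the orientation; speed is the mean speed in m/s.
- move_j(angles): joint-space move.
- move_gripper(opening, effort=None): finger opening in m; effort is the grip in N (None keeps the last); returns when the fingers have stopped.
- pause(seconds).
- inverse_kinematics(position, orientation): joint angles nearest the present ones, or None.
- read_camera(name): name is "scene" or "top" or "wrist"; returns the picture (384x512x3 uint8, red, green, blue); there is no depth.
- camera_params(name): a dict with "K" (3x3 intrinsics, pixels), "camera_from_world" (4x4, takes a point from world to camera coordinates). Camera axes: x right, y down, z forward; pixel columns grow to the right and rows downward; lengths in m; the calibration is good to about 2 mm. The wrist camera is an equidistant fisheye: a pixel r from the principal point sees the ray r / f radians off the axis. A picture is of the moment at which its call begins: read the wrist's pose just before it. camera_params takes no time and is no camera call; for the wrist camera it gives the pose at the moment of the call.
A pose or a line that the arm cannot do raises MotionError and nothing moves.
- sign_off(): hands the job in, once; it reports no verdict.
Trained networks look in the newest picture that a camera, given by its name, has taken for a name from the list of things; names that differ only in an ending like _2 or _b are one class to them, and where a whole thing is asked for, a point or a joint stands for the part that bears it (a point fixed in the world has none). Each returns a list of dicts, best first, with "confidence" (0 to 1); they miss things now and then, are a little off and sometimes report something else, mostly with a low value. They report only what shows in the picture. A call takes as long as a camera call. They do not tell look-alikes from the thing itself.
- look_for(camera, name): "at" ([column, row] in pixels, amid what is visible of it).
- tip_of(camera, name): "at" ([column, row] in pixels: a listed point, or the origin of a listed thing).
Readings, each from a call of its own:
- read_time_s(): time.
- read_qpos(): joint angles.
- read_joint_vel(): joint speeds.
- read_effort(): joint torques, N m.
- read_eef_pos(): TCP position.
- read_tcp_rot(): TCP orientation.
- read_ft_force(): force on the tool from outside, world axes, zero at the start.
- read_ft_torque(): the same for the moment, N m.
- read_finger_gap(): finger opening in m.
Only numpy, scipy, OpenCV 4.12 (cv2) and the standard library are available. Lean on these libraries where they do the work, as an engineer would, in place of code of your own. Each camera call takes 0.05 s, during which the arm holds its last target.

### The job

Set out the pencil parts from the turntable in their matching wooden holders: slide the gate of the long channel aside, lay the barrel in the channel and slide the gate fully back over it, lay the clutch tube in the short channel, stand the rubber grip upright in the small cup, and set the ramekin gently, upright, in the round coaster. Leave the brass box standing where it is.

Things in the scene. Friction and masses are not known exactly. Their poses are not given: they have to be found in the camera images.
- barrel: Teal six-sided pencil barrel, straight, 110 mm long and 14 mm across the flats (16 mm over the edges), lying on a flat side on the turntable, whose top is 30 mm above the table. Loose, 20 to 45 g. Origin at the middle of its axis (7 mm above what it lies on); x along its length, both ends alike.
- clutch_tube: Silver metal clutch tube, 70 mm long: a round shank of 10 mm diameter and 50 mm length between two six-sided collars, each 10 mm long and 13 mm across the flats, on which it lies. On the turntable, loose, 20 to 45 g. Origin at the middle of its axis (6.5 mm above what it lies on); x along its length, both ends alike.
- grip: Black rubber pencil grip, a round sleeve of 18 mm diameter and 38 mm height standing on end on the turntable. Loose, 14 to 28 g. Origin at the centre of its underside, z up along its axis.
- ramekin: Small white porcelain ramekin with a chipped rim, empty, round, 60 mm outer diameter at the rim (54 mm at the foot), 36 mm high, wall 4 mm. On the turntable, loose, 90 to 185 g. Origin at the centre of its underside, z up.
- brass_box: Closed brass trinket box with a latch, 47 x 62 mm (x, y), 32.5 mm high, on the turntable among the parts. Loose, 400 g, not to be disturbed. Origin at the centre of its underside.
- long_channel: Fixed pale cork-floored wooden holder for the barrel: open-topped channel, inside 126 (x) x 30 mm (y), floor 4 mm and 6 mm thick walls 16 mm above the table; long walls cut away for the middle 54 mm, down to the floor, for fingers. Origin under the channel's middle, at table height. A gate bridges it near its -x end, running on a 20 mm high block beside it (y 21 to 61, x -65 to -35 mm).
- gate (a joint): Bare aluminium gate of the long channel, m: 0 closed (across the channel), 0.040 open (drawn to the channel's +y; clear from 0.036). Starts at 0 to 0.006, stays where left, about 1 N friction. Plate 24 (x) x 38 mm (y), 21 to 26 mm above the table, 3 mm over a laid barrel; on its middle a grip block 22 (x) x 14 mm (y), up to 50 mm, centred at x = -50 mm, y = joint value in the channel's frame.
- short_channel: Fixed pale cork-floored wooden holder for the clutch tube, on the table: an open-topped channel 86 mm long (x) and 30 mm wide (y) inside, its floor 4 mm above the table, walls 6 mm thick reaching 16 mm above the table; the long walls are cut away for 44 mm in the middle, down to the floor. No gate. Origin under the middle of the channel, at table height.
- small_cup: Fixed pale cork-floored wooden shallow cup for the grip, on the table: 46 mm outer and 36 mm inner diameter, floor 4 mm and rim 12 mm above the table. Origin under its centre, at table height.
- round_coaster: Fixed pale cork-floored wooden round coaster with a raised rim, for the ramekin, on the table: 94 mm outer and 86 mm inner diameter, floor 4 mm and rim 8 mm above the table. Origin under its centre, at table height.
Mind the look-alikes: they are no part of the job. There is more than one size of the long_channel; the job needs the smallest.

How it is judged:
On the way, in this order (a step that is already met when the one before it is completed fails the run):
1. the gate of the long channel has been slid aside (value of joint gate above 0.027 m), for 0.1 s.
2. the barrel lies in the long channel (horizontal distance between barrel and long_channel below 0.014 m and angle between the x axis of barrel and the x axis of long_channel, either way round below 0.2 rad and z of barrel in the frame of long_channel between 0.008 and 0.0145 m), for 0.2 s.
3. the gate has been slid back over the barrel (all of step 2 and value of joint gate below 0.008 m), for 0.2 s.
At the end, for the whole second after the job is handed in: Barrel on the long channel's floor with the gate shut over it (under 8 mm open) and tube on the short channel's floor (each within 14 mm, 0.2 rad); grip upright in the small cup (12 mm), ramekin upright in the coaster (19 mm), both within 0.12 rad; all at rest (all of step 3 and horizontal distance between clutch_tube and short_channel below 0.014 m and angle between the x axis of clutch_tube and the x axis of short_channel, either way round below 0.2 rad and z of clutch_tube in the frame of short_channel between 0.0075 and 0.014 m and horizontal distance between grip and small_cup below 0.012 m and angle between each of grip, ramekin's own z axis and vertical below 0.12 rad and z of grip in the frame of small_cup between 0.001 and 0.0075 m and horizontal distance between ramekin and round_coaster below 0.019 m and z of ramekin in the frame of round_coaster between 0.001 and 0.0075 m and linear speed of each of barrel, clutch_tube, grip, ramekin below 0.02 m/s); the robot touches nothing.
It fails at once if the brass box is shifted by more than 20 mm (distance of brass_box from where it was at the start of the episode above 0.02 m).
It fails at once if the ramekin is dropped or slammed onto the coaster (over 40 N) (contact force between ramekin and round_coaster above 40 N).
It also fails if it takes over 131 s, if anything falls off the work surface, if the arm or the gripper's body presses on something with over 40 N, if the wrist force passes 120 N, or if a joint passes its speed limit or range.

## Working session

There is one attempt and no reset: what is moved stays moved. The work goes in short steps, each a Python script; the robot and the scene stay as the last script left them, time stands still between calls to the robot, and variables do not carry over. Pictures are saved under pics/ and viewed, and the job is handed in when it is done.

```bash
ls; mkdir -p pics
python3 - <<'E'
from bench import *
import cv2,numpy as np
print(read_time_s())
for c in ("scene","top","wrist"):
    im=read_camera(c); cv2.imwrite(f"pics/{c}0.png",cv2.cvtColor(cv2.resize(im,(800,600),interpolation=cv2.INTER_CUBIC),cv2.COLOR_RGB2BGR))
    p=camera_params(c); print(c,np.round(p["K"],1).tolist(),np.round(p["camera_from_world"],3).tolist())
    if c!="wrist":
        for n in ["barrel","clutch_tube","grip","ramekin","brass_box","long_channel","gate","short_channel","small_cup","round_coaster"]:
            for k,f in (("look",look_for),("tip",tip_of)):
                print(n,k,[(np.round(d["at"]).tolist(),round(d["confidence"],2)) for d in f(c,n)])
print(read_time_s())
E
```

```text
pics
0.0
scene [[424.0, 0.0, 255.7], [0.0, 424.0, 190.5], [0.0, 0.0, 1.0]] [[0.225, 0.974, -0.01, -0.022], [0.604, -0.147, -0.783, -0.245], [-0.765, 0.17, -0.621, 1.585], [0.0, 0.0, 0.0, 1.0]]
barrel look [([348.0, 173.0], 0.62)]
barrel tip [([350.0, 174.0], 0.57), ([403.0, 218.0], 0.33)]
clutch_tube look [([326.0, 196.0], 0.56)]
clutch_tube tip [([326.0, 196.0], 0.38)]
grip look []
grip tip [([354.0, 228.0], 0.43)]
ramekin look [([398.0, 184.0], 0.98)]
ramekin tip [([396.0, 188.0], 0.61)]
brass_box look [([405.0, 214.0], 0.58)]
brass_box tip [([404.0, 215.0], 0.77)]
long_channel look [([99.0, 221.0], 0.9), ([249.0, 202.0], 0.89), ([188.0, 166.0], 0.82)]
long_channel tip [([94.0, 230.0], 0.81), ([249.0, 209.0], 0.77), ([187.0, 176.0], 0.68)]
gate look [([102.0, 201.0], 0.77), ([188.0, 151.0], 0.6), ([250.0, 192.0], 0.48)]Traceback (most recent call last):
  File "<stdin>", line 10, in <module>
ValueError: it knows: barrel, brass_box, clutch_tube, grip, long_channel, ramekin, round_coaster, short_channel, small_cup
```

Run:
```python
from bench import *
import cv2,numpy as np
for c in ("top","wrist"):
    im=read_camera(c); cv2.imwrite(f"pics/{c}0.png",cv2.cvtColor(cv2.resize(im,(800,600),interpolation=cv2.INTER_CUBIC),cv2.COLOR_RGB2BGR))
    cv2.imwrite(f"/tmp/{c}.png",cv2.cvtColor(im,cv2.COLOR_RGB2BGR))
    p=camera_params(c); print(c,np.round(p["K"],1).tolist(),np.round(p["camera_from_world"],3).tolist())
    if c=="top":
        for n in ["barrel","clutch_tube","grip","ramekin","brass_box","long_channel","short_channel","small_cup","round_coaster"]:
            for k,f in (("look",look_for),("tip",tip_of)):
                print(n,k,[(np.round(d["at"]).tolist(),round(d["confidence"],2)) for d in f(c,n)])
print(read_time_s())
```

```text
top [[347.7, 0.0, 255.4], [0.0, 347.7, 191.8], [0.0, 0.0, 1.0]] [[0.008, -1.0, 0.017, -0.106], [-0.983, -0.011, -0.185, 0.477], [0.185, -0.015, -0.983, 0.892], [0.0, 0.0, 0.0, 1.0]]
barrel look [([141.0, 212.0], 0.69)]
barrel tip [([142.0, 210.0], 0.78), ([317.0, 142.0], 0.3), ([262.0, 142.0], 0.28)]
clutch_tube look [([183.0, 176.0], 0.59)]
clutch_tube tip [([181.0, 178.0], 0.5), ([119.0, 137.0], 0.47)]
grip look []
grip tip [([170.0, 138.0], 0.38)]
ramekin look [([98.0, 177.0], 0.83)]
ramekin tip [([99.0, 178.0], 0.61)]
brass_box look [([118.0, 132.0], 0.59)]
brass_box tip [([121.0, 136.0], 0.74)]
long_channel look [([256.0, 204.0], 0.68), ([313.0, 284.0], 0.63), ([407.0, 206.0], 0.55)]
long_channel tip [([257.0, 199.0], 0.89), ([408.0, 200.0], 0.6), ([314.0, 277.0], 0.57)]
short_channel look [([318.0, 195.0], 0.74)]
short_channel tip [([318.0, 198.0], 0.65), ([101.0, 179.0], 0.59)]
small_cup look [([261.0, 142.0], 0.47)]
small_cup tip [([261.0, 145.0], 0.6)]
round_coaster look [([318.0, 142.0], 0.82)]
round_coaster tip [([316.0, 141.0], 0.86)]
wrist [[297.3, 0.0, 258.5], [0.0, 297.3, 192.2], [0.0, 0.0, 1.0]] [[0.383, -0.924, 0.001, -0.651], [-0.882, -0.366, 0.298, -0.038], [-0.275, -0.115, -0.955, 0.38], [0.0, 0.0, 0.0, 1.0]]
1.7
```

View pics/scene0.png

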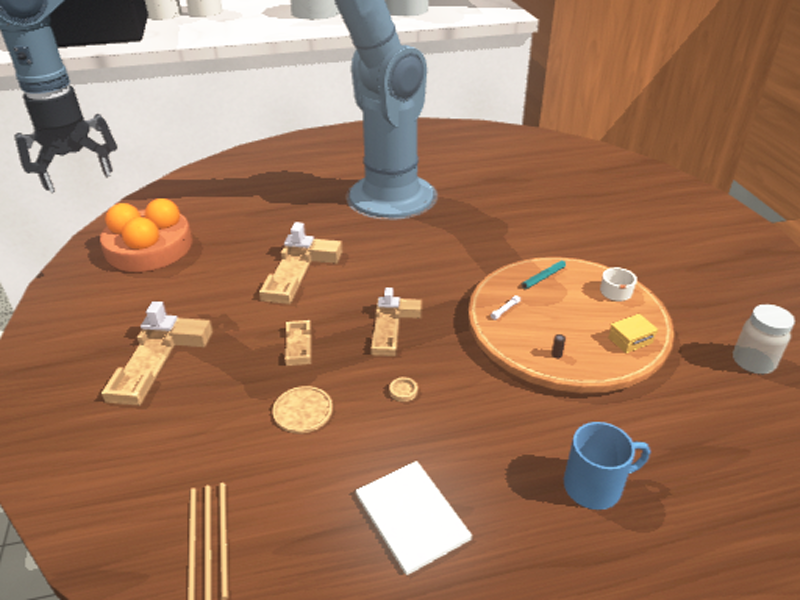

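View pics/top0.png

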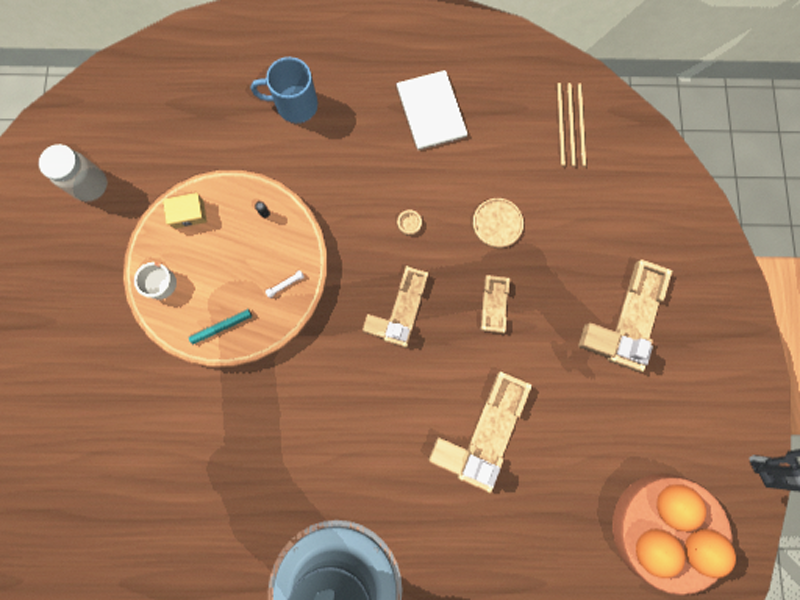

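The top view (512-px coordinates) shows three gated channels:
- (257,199), the smallest. It is about 138 mm long at the barrel's scale.
- (314,277), larger.
- (407,204), larger.

There is only one of each of the others: short channel (318,198), cup (261,143) and coaster (318,142). On the turntable are barrel (141,209), tube (182,182), grip (168,134), ramekin (99,179) and box (118,134). Next I'll check the channel choice numerically and with a close crop.

```bash
cat > h.py <<'E'
from bench import *
import cv2,numpy as np
from scipy.spatial.transform import Rotation as R
def ray(P,px,fish=False):
    K=np.array(P["K"]);T=np.array(P["camera_from_world"])
    px=np.atleast_2d(np.array(px,float))
    x=(px[:,0]-K[0,2])/K[0,0]; y=(px[:,1]-K[1,2])/K[1,1]
    if fish:
        r=np.hypot(x,y); s=np.where(r>1e-9,np.sin(r)/np.maximum(r,1e-9),1)
        d=np.c_[x*s,y*s,np.cos(r)]
    else: d=np.c_[x,y,np.ones_like(x)]
    Rm=T[:3,:3]; return -Rm.T@T[:3,3], d@Rm
def onz(P,px,z,fish=False):
    c,d=ray(P,px,fish); t=(z-c[2])/d[:,2]; return (c+d*t[:,None])
def proj(P,X,fish=False):
    K=np.array(P["K"]);T=np.array(P["camera_from_world"]); X=np.atleast_2d(X)
    p=X@T[:3,:3].T+T[:3,3]
    if fish:
        rr=np.hypot(p[:,0],p[:,1]); th=np.arctan2(rr,p[:,2]); s=th/np.maximum(rr,1e-9)
        return np.c_[K[0,0]*p[:,0]*s+K[0,2],K[1,1]*p[:,1]*s+K[1,2]]
    return np.c_[K[0,0]*p[:,0]/p[:,2]+K[0,2],K[1,1]*p[:,1]/p[:,2]+K[1,2]]
def down(yaw):  # tool z down; jaw axis (tool y) at angle yaw+90 ; tool x at angle yaw
    return (R.from_euler('z',yaw)*R.from_euler('x',np.pi)).as_quat()
def save(im,name): cv2.imwrite(f"pics/{name}.png",cv2.cvtColor(im,cv2.COLOR_RGB2BGR))
def rectify(P,im,x0,x1,y0,y1,z,s=0.0005,fish=False):
    # ortho picture: up = +x, left = +y
    rows=np.arange(int((x1-x0)/s));cols=np.arange(int((y1-y0)/s))
    C,Rr=np.meshgrid(cols,rows); X=np.c_[(x1-Rr*s).ravel(),(y1-C*s).ravel(),np.full(C.size,z)]
    u=proj(P,X,fish).astype(np.float32).reshape(*C.shape,2)
    return cv2.remap(im,u[...,0].copy(),u[...,1].copy(),cv2.INTER_CUBIC)
E
python3 - <<'E'
from h import *
P=camera_params("top"); im=cv2.cvtColor(cv2.imread("/tmp/top.png"),cv2.COLOR_BGR2RGB)
for n,px,z in [("LC1",(257,199),.004),("LC2",(314,277),.004),("LC3",(408,200),.004),("SC",(318,198),.004),("cup",(261,144),.004),("coaster",(317,142),.004),("barrel",(141,210),.037),("tube",(182,180),.0365),("grip",(168,134),.05),("ram",(99,178),.04),("box",(118,134),.05)]:
    print(n,np.round(onz(P,px,z)[0],3))
print(np.round(read_tcp_rot(),3),down(np.pi/2).round(3), read_eef_pos())
o=rectify(P,im,0.35,0.75,-0.6,-0.0,0.016,0.00075); save(o,"rect_holders")
o=rectify(P,im,0.35,0.75,0.0,0.5,0.037,0.00075); save(o,"rect_parts")
E
```

```text
LC1 [ 0.466 -0.107  0.004]
LC2 [ 0.254 -0.262  0.004]
LC3 [ 0.467 -0.534  0.004]
SC [ 0.47  -0.279  0.004]
cup [ 0.627 -0.117  0.004]
coaster [ 0.635 -0.28   0.004]
barrel [0.427 0.204 0.037]
tube [0.51  0.099 0.036]
grip [0.637 0.141 0.05 ]
ram [0.512 0.323 0.04 ]
box [0.635 0.278 0.05 ]
[ 0.981  0.195  0.    -0.   ] [0.707 0.707 0.    0.   ] [ 0.24880892 -0.60050516  0.25026398]
```

```bash
ls pics
```

```text
rect_holders.png
rect_parts.png
scene0.png
top0.png
wrist0.png
```

View pics/rect_holders.png

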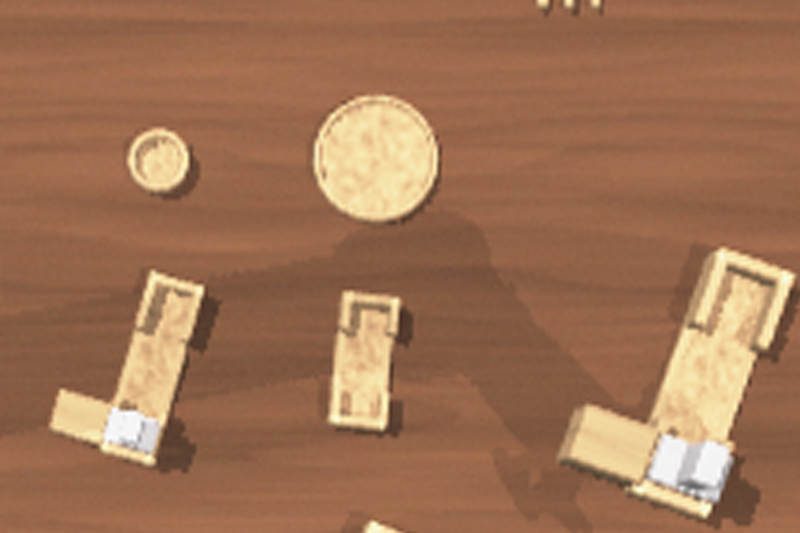

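View pics/rect_parts.png

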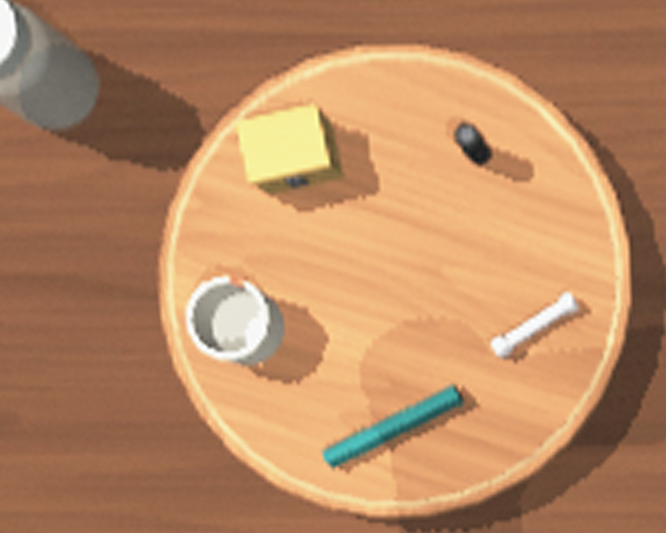

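The holder at rect (155,370), i.e. LC1 near (0.47,-0.11), measures about 140 x 42 mm outside. That matches the smallest channel (138 x 42); the others are visibly larger. I'll move above it for a close wrist view.

```bash
cat >> h.py <<'E'
def go(p,yaw,lin=False,speed=0.15):
    """choose yaw or yaw+pi by least joint motion"""
    q=np.array(read_qpos()); best=None
    for y in (yaw,yaw+np.pi):
        s=inverse_kinematics(list(p),list(down(y)))
        if s is None: continue
        d=np.abs(np.array(s)-q).max()
        if best is None or d<best[0]: best=(d,y)
    move_ptp(list(p),list(down(best[1]))); return best[1]
def view(name,lo=None):
    P=camera_params("wrist"); im=read_camera("wrist"); save(im,name); np.save(f"/tmp/{name}.npy",im)
    import pickle; pickle.dump(P,open(f"/tmp/{name}.pkl","wb")); return P,im
E
python3 - <<'E'
from h import *
y=go([0.40,-0.13,0.19],-0.26)
print(y,np.round(read_qpos(),2),read_time_s(),read_eef_pos())
P,im=view("w1")
save(cv2.resize(im,(800,600)),"w1b")
o=rectify(P,im,0.36,0.7,-0.34,-0.02,0.016,0.0005,True); save(o,"w1r")
for n in ["long_channel","short_channel","small_cup","round_coaster"]:
    for d in tip_of("wrist",n): print(n,np.round(d["at"]),round(d["confidence"],2),np.round(onz(P,d["at"],0,True)[0],4))
E
```

```text
2.8815926535897933 [ 0.79  0.05 -0.57  2.16  0.03  0.95  1.5 ] 3.5083 [ 0.40035035 -0.13090863  0.19029623]
long_channel [111.  88.] 0.97 [ 0.2617 -0.2657  0.    ]
long_channel [ 28. 278.] 0.91 [ 0.4679 -0.5423  0.    ]
long_channel [290. 226.] 0.66 [ 0.4728 -0.112   0.    ]
short_channel [164. 262.] 0.57 [ 0.4818 -0.2755  0.    ]
round_coaster [203. 347.] 0.66 [ 0.6393 -0.281   0.    ]
```

View pics/w1b.png

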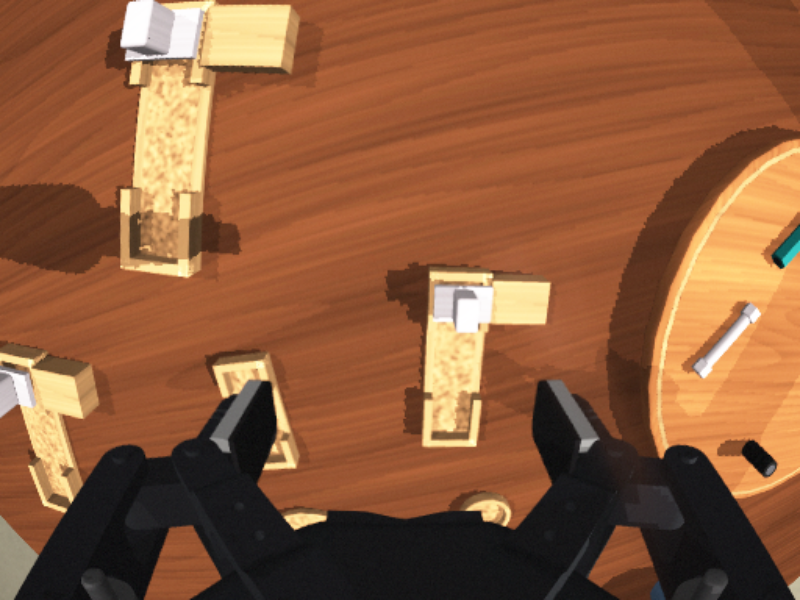

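View pics/w1r.png

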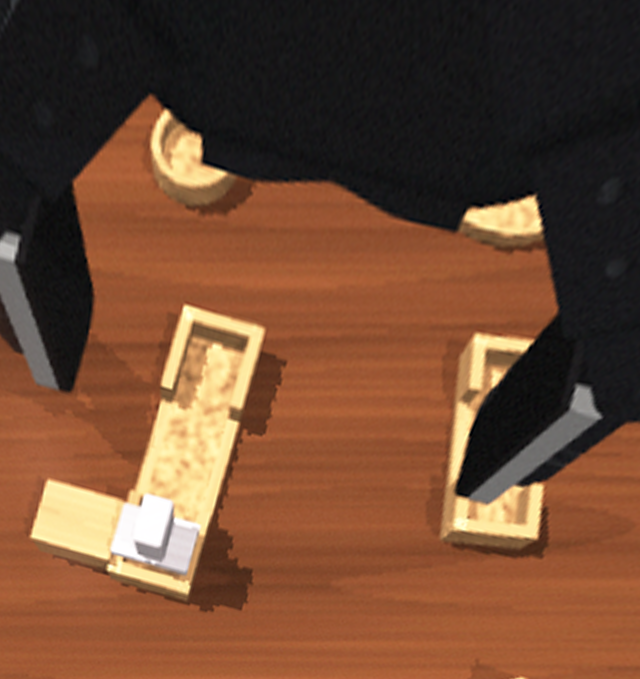

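The wrist image clearly shows the smallest channel (rect 105-265, 305-600) with its gate block near (152,525). I'll fit the models and check the overlays in both cameras.

```bash
cat >> h.py <<'E'
def rectpts(L,W,z,cx=0,cy=0):
    a=np.array([[-L/2,-W/2],[L/2,-W/2],[L/2,W/2],[-L/2,W/2]]); return np.c_[a+[cx,cy],np.full(4,z)]
def place(pts,x,y,yaw):
    c,s=np.cos(yaw),np.sin(yaw); return np.c_[x+c*pts[:,0]-s*pts[:,1], y+s*pts[:,0]+c*pts[:,1], pts[:,2]]
def overlay(P,im,polys,fish,box,k=4):
    u0,v0,u1,v1=box; b=cv2.resize(im[v0:v1,u0:u1],None,fx=k,fy=k,interpolation=cv2.INTER_CUBIC)
    for X,col in polys:
        Xd=np.concatenate([np.linspace(X[i],X[(i+1)%len(X)],12)[:-1] for i in range(len(X))])
        u=(proj(P,Xd,fish)-[u0,v0]+0.5)*k-0.5
        cv2.polylines(b,[np.round(u).astype(int)],True,col,1,cv2.LINE_AA)
    return b
def chan(x,y,yaw,L,W,g=None):
    o=[(place(rectpts(L+.012,W+.012,.016),x,y,yaw),(255,0,0)),(place(rectpts(L,W,.004),x,y,yaw),(0,0,255))]
    if g is not None:
        o+=[(place(rectpts(.022,.014,.05,-.05,g),x,y,yaw),(0,255,0)),(place(rectpts(.024,.038,.026,-.05,g),x,y,yaw),(255,0,255))]
    return o
def circ(x,y,z,r): 
    t=np.linspace(0,2*np.pi,40)[:-1]; return np.c_[x+r*np.cos(t),y+r*np.sin(t),np.full(39,z)]
E
python3 - <<'E'
from h import *
import pickle
P=pickle.load(open("/tmp/w1.pkl","rb")); im=np.load("/tmp/w1.npy")
T=camera_params("top"); ti=cv2.cvtColor(cv2.imread("/tmp/top.png"),cv2.COLOR_BGR2RGB)
m=chan(.4746,-.115,-.26,.126,.030,0.003)
a=overlay(P,im,m,True,(240,160,360,300),4)
b=overlay(T,ti,m,False,(215,160,295,235),6)
c=np.zeros((max(a.shape[0],b.shape[0]),a.shape[1]+b.shape[1],3),np.uint8); c[:a.shape[0],:a.shape[1]]=a; c[:b.shape[0],a.shape[1]:]=b
print(c.shape); save(c if c.shape[1]<=800 else cv2.resize(c,None,fx=800/c.shape[1],fy=800/c.shape[1]),"ov1")
E
```

```text
(560, 960, 3)
```

View pics/ov1.png

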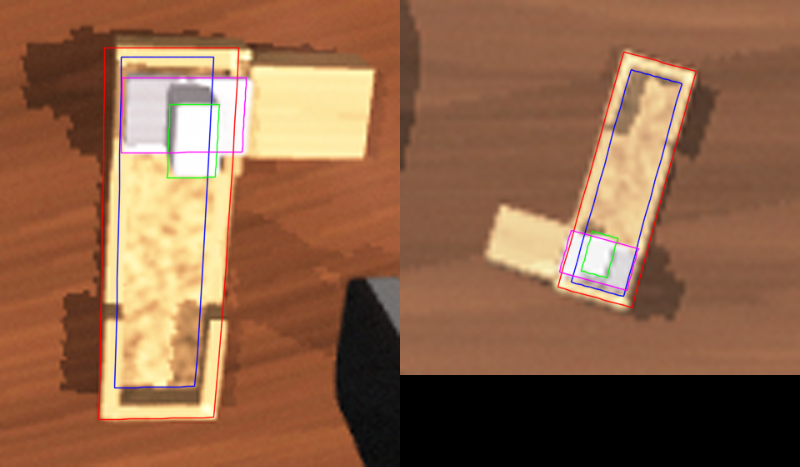

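Run:
```python
from h import *
import pickle
P=pickle.load(open("/tmp/w1.pkl","rb")); im=np.load("/tmp/w1.npy")
T=camera_params("top"); ti=cv2.cvtColor(cv2.imread("/tmp/top.png"),cv2.COLOR_BGR2RGB)
m=chan(.4750,-.1132,-.250,.126,.030,0.001)
a=overlay(P,im,m,True,(260,165,320,300),4)
s=chan(.475,-.278,-.04,.086,.030)
b=overlay(T,ti,m,False,(215,160,295,235),5)
d=overlay(T,ti,s+[(circ(.635,-.280,.008,.047),(255,0,0)),(circ(.627,-.117,.012,.023),(255,0,0))],False,(240,110,350,220),5)
H=max(a.shape[0],b.shape[0]+0,d.shape[0]);c=np.zeros((H,a.shape[1]+d.shape[1],3),np.uint8); c[:a.shape[0],:a.shape[1]]=a; c[:d.shape[0],a.shape[1]:]=d
save(c if c.shape[1]<=800 else cv2.resize(c,None,fx=800/c.shape[1],fy=800/c.shape[1]),"ov2"); save(b,"ov2b")
```

```text
(no output)
```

View pics/ov2.png

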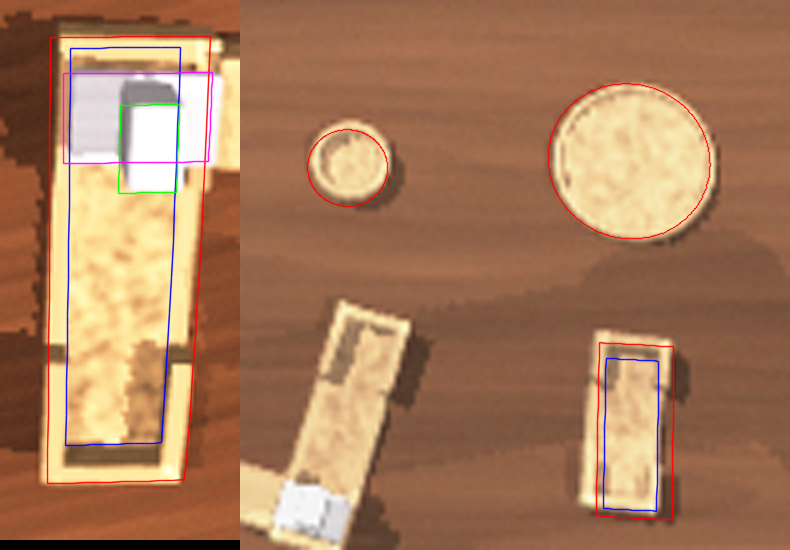

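View pics/ov2b.png

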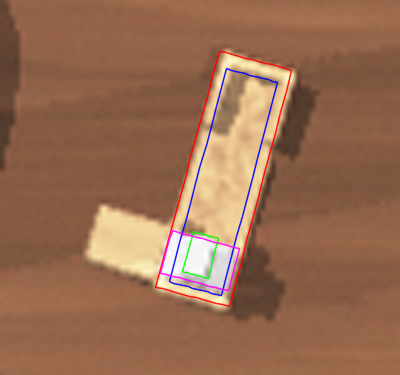

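Overlays agree to about 2 mm. Now the gate.

```bash
cat >> h.py <<'E'
LC=(.4748,-.1126,-.256)
def inch(fr,pts): return place(np.atleast_2d(np.array(pts,float)),*fr)[0]
def st(m=""): print(m,"t%.2f"%read_time_s(),"tcp",np.round(read_eef_pos(),4),"gap %.4f"%read_finger_gap(),"F",np.round(read_ft_force(),1))
E
python3 - <<'E'
from h import *
yw=LC[2]+np.pi; q=list(down(yw))
p=inch(LC,[-.05,.002,0]); d=inch(LC,[-.05,.0402,0])-p
move_gripper(.045,30)
move_ptp([p[0],p[1],.085],q); st()
movel([p[0],p[1],.049],speed=.1); st("down")
move_gripper(0.0,25); st("grip")
e=np.array(read_eef_pos())
movel([p[0]+d[0],p[1]+d[1],.049],speed=.06); st("slid")
view("w2a")
E
```

```text
t4.76 tcp [ 0.4267 -0.0979  0.0849] gap 0.0447 F [1.1 0.4 0.5]
down t5.27 tcp [ 0.4274 -0.0986  0.0497] gap 0.0449 F [-0.6 -0.5  0.9]
grip t5.64 tcp [ 0.4277 -0.0983  0.0498] gap 0.0132 F [-1.3  0.8  6.4]
slid t6.42 tcp [ 0.4384 -0.061   0.0498] gap 0.0134 F [ 1.4 -0.4  5.1]
```

Run:
```python
from h import *
im=np.load("/tmp/w2a.npy"); save(cv2.resize(im,(800,600)),"w2ab")
```

```text
(no output)
```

View pics/w2ab.png

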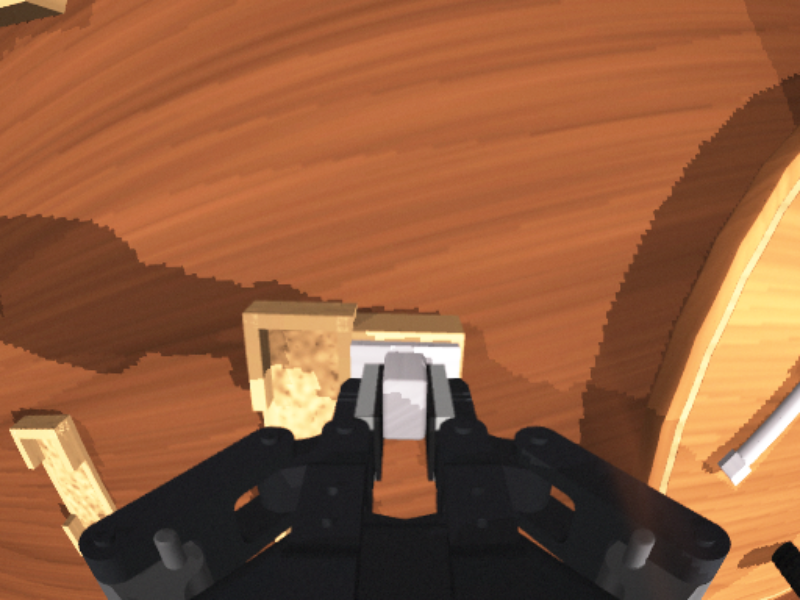

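The gate is fully open: the plate in the wrist image at (350-460, 345) is clear of the channel. Next I'll view the turntable.

Run:
```python
from h import *
e=np.array(read_eef_pos())
move_gripper(.04,30); movel([e[0],e[1],.12],speed=.2)
move_gripper(.06)
y=go([.47,.17,.21],.45); st(str(y))
P,im=view("w3"); save(cv2.resize(im,(800,600)),"w3b")
for n in ["barrel","clutch_tube","grip","ramekin","brass_box"]:
    for d in tip_of("wrist",n): print(n,np.round(d["at"]),round(d["confidence"],2),np.round(onz(P,d["at"],.037 if n in("barrel","clutch_tube") else .03,True)[0],4))
```

```text
3.5915926535897933 t8.68 tcp [0.4697 0.1675 0.2088] gap 0.0601 F [ 0.6 -0.2 -0.3]
barrel [310. 156.] 0.83 [0.4284 0.2052 0.037 ]
clutch_tube [185. 183.] 0.92 [0.5102 0.1005 0.037 ]
ramekin [356. 252.] 0.74 [0.5045 0.3139 0.03  ]
ramekin [309. 155.] 0.62 [0.4283 0.2055 0.03  ]
brass_box [283. 322.] 0.79 [0.6363 0.2826 0.03  ]
```

View pics/w3b.png

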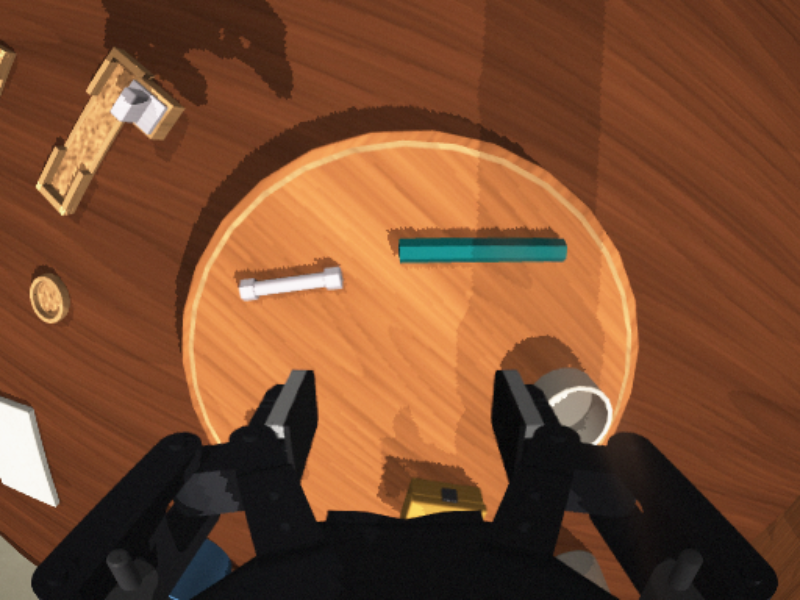

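```bash
cat >> h.py <<'E'
def axis(P,mask,z,fish=True):
    ys,xs=np.nonzero(mask); W=onz(P,np.c_[xs,ys],z,fish)[:,:2]
    (c,sz,a)=cv2.minAreaRect((W*1000).astype(np.float32)); 
    b=cv2.boxPoints((c,sz,a)); e0=b[1]-b[0]; e1=b[2]-b[1]; e=e0 if np.hypot(*e0)>np.hypot(*e1) else e1
    return np.array(c)/1000, np.arctan2(e[1],e[0]), sorted(sz)
def big(m):
    n,l,s,_=cv2.connectedComponentsWithStats(m.astype(np.uint8)); return l==1+np.argmax(s[1:,4])
E
python3 - <<'E'
from h import *
import pickle
P=pickle.load(open("/tmp/w3.pkl","rb")); im=np.load("/tmp/w3.npy")
T=camera_params("top"); ti=cv2.cvtColor(cv2.imread("/tmp/top.png"),cv2.COLOR_BGR2RGB)
for nm,PP,I,f in (("wrist",P,im,True),("top",T,ti,False)):
    hsv=cv2.cvtColor(I,cv2.COLOR_RGB2HSV)
    m=(hsv[...,0]>75)&(hsv[...,0]<97)&(hsv[...,1]>120)
    print(nm,"barrel",axis(PP,big(m),.038,f))
    m=(hsv[...,1]<60)&(hsv[...,2]>150); w=np.zeros(m.shape,bool)
    if f: w[165:200,145:225]=1
    else: w[165:195,165:200]=1
    print(nm,"tube",axis(PP,big(m&w),.038,f))
E
```

```text
wrist barrel (array([0.43068423, 0.20619067]), np.float32(-1.0998992), [15.278314590454102, 112.04190826416016])
wrist tube (array([0.50826746, 0.0988418 ]), np.float32(-0.99685854), [14.592243194580078, 72.2598648071289])
top barrel (array([0.42894342, 0.20595702]), np.float32(-1.1088607), [11.935550689697266, 108.70207214355469])
top tube (array([0.50599164, 0.09922649]), np.float32(-0.99591994), [13.932926177978516, 70.11983489990234])
```

Run:
```python
from h import *
move_gripper(.04,40)
y=go([.430,.206,.10],-1.104); st(str(y))
movel([.430,.206,.0505],speed=.1); st("down")
move_gripper(0,40); st("grip")
movel([.430,.206,.12],speed=.15); st("up"); P,im=view("w4"); save(cv2.resize(im,(800,600)),"w4b")
```

```text
-1.104 t10.41 tcp [0.4306 0.206  0.1003] gap 0.0401 F [ 0.7 -0.2  0.7]
down t11.05 tcp [0.4302 0.2063 0.0507] gap 0.0397 F [ 0.1 -0.   0.2]
grip t11.39 tcp [0.4308 0.2064 0.0514] gap 0.0142 F [0.  0.3 4.2]
up t12.01 tcp [0.4297 0.2053 0.1195] gap 0.0143 F [-0.5 -0.1 -0.9]
```

View pics/w4b.png

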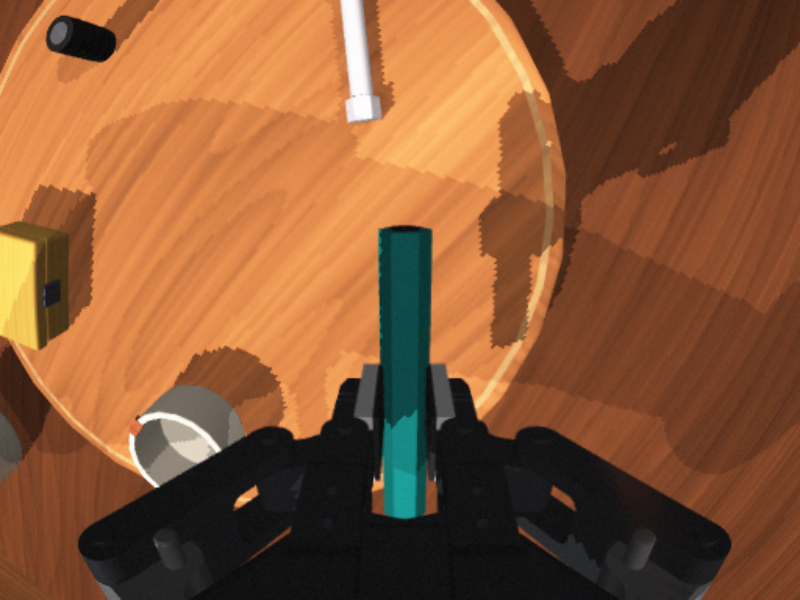

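Run:
```python
from h import *
y=go([LC[0],LC[1],.13],LC[2]); st(str(y))
movel([LC[0],LC[1],.045],speed=.12); st("low")
movel([LC[0],LC[1],.0255],speed=.04); st("down")
view("w5a")
move_gripper(.032); st("rel")
movel([LC[0],LC[1],.13],speed=.2)
e=inch(LC,[-.0,.0,0]); 
P,im=view("w5"); save(cv2.resize(im,(800,600)),"w5b"); st("up")
im=read_camera("top"); save(cv2.resize(im[110:240,200:370],None,fx=4,fy=4),"top5")
```

```text
2.885592653589793 t13.30 tcp [ 0.4746 -0.1111  0.1295] gap 0.0140 F [ 0.8  0.6 -1.1]
low t14.16 tcp [ 0.4755 -0.1124  0.0454] gap 0.0141 F [-0.1  0.2  0. ]
down t14.79 tcp [ 0.4743 -0.1127  0.0254] gap 0.0138 F [-1.5 -0.4  3.1]
rel t15.16 tcp [ 0.4749 -0.1125  0.0254] gap 0.0325 F [ 0.1 -0.5  0.8]
up t15.88 tcp [ 0.4735 -0.1126  0.1287] gap 0.0323 F [ 0.6  0.4 -0.6]
```

View pics/w5b.png

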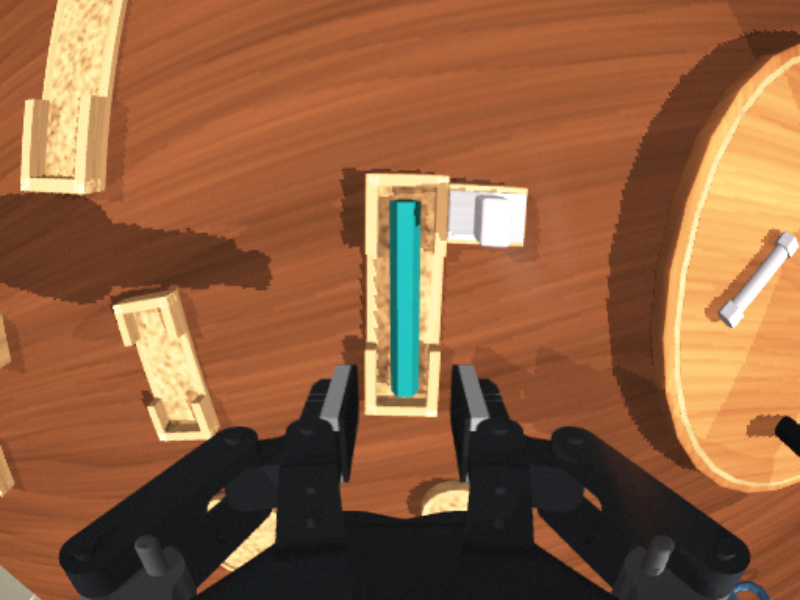

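View pics/top5.png

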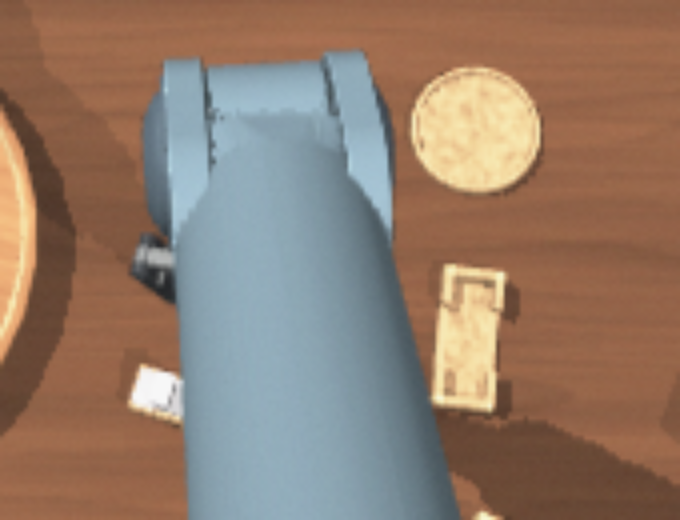

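The barrel lies centred in the channel and the gate is clear. Now I'll close it.

Run:
```python
from h import *
import pickle
P=pickle.load(open("/tmp/w5.pkl","rb")); im=np.load("/tmp/w5.npy")
hsv=cv2.cvtColor(im,cv2.COLOR_RGB2HSV); m=(hsv[...,0]>75)&(hsv[...,0]<97)&(hsv[...,1]>120)
print("barrel",axis(P,big(m),.012),LC)
yw=LC[2]+np.pi; q=list(down(yw))
move_gripper(.04,25)
move_ptp([.4384,-.061,.085],q); movel([.4384,-.061,.0495],speed=.1); st("down")
move_gripper(0,25); st("grip")
d=inch(LC,[0,.039,0])-inch(LC,[0,0,0])
movel([.4384-d[0],-.061-d[1],.0495],speed=.06); st("slid")
move_gripper(.04); e=read_eef_pos()
movel([e[0],e[1],.14],speed=.2)
P,im=view("w6"); save(cv2.resize(im,(800,600)),"w6b"); st("up")
```

```text
barrel (array([ 0.47685956, -0.11259229]), np.float32(-0.2581871), [15.476241111755371, 113.04653930664062]) (0.4748, -0.1126, -0.256)
down t17.10 tcp [ 0.4391 -0.0614  0.0497] gap 0.0400 F [ 0.   0.2 -0.3]
grip t17.44 tcp [ 0.4393 -0.0612  0.0503] gap 0.0134 F [ 0.1 -0.1  3.7]
slid t18.24 tcp [ 0.4282 -0.0996  0.0502] gap 0.0134 F [-2.7 -0.4 10.6]
up t19.27 tcp [ 0.4269 -0.0987  0.1388] gap 0.0402 F [ 0.6  0.3 -0.2]
```

View pics/w6b.png

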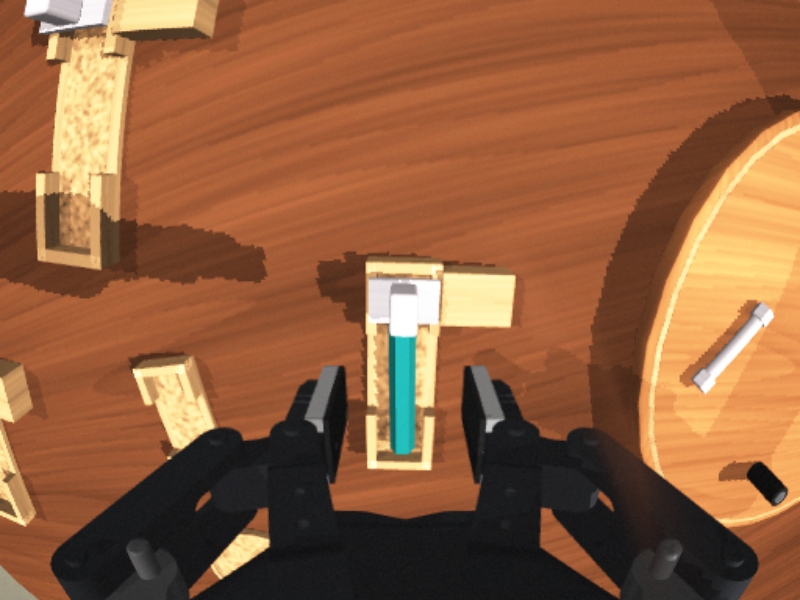

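The gate spans both walls over the barrel (image (405,300)). Now I'll localise the other holders.

Run:
```python
from h import *
for yy in (0,np.pi/2,-np.pi/2,-.5,.5):
    s=inverse_kinematics([.46,-.2,.2],list(down(yy))); print(yy,None if s is None else np.round(s,2))
move_ptp([.45,-.2,.2],list(down(0))); st()
P,im=view("w7"); save(cv2.resize(im,(800,600)),"w7b")
for n in ["short_channel","small_cup","round_coaster"]:
    for d in tip_of("wrist",n): print(n,np.round(d["at"]),round(d["confidence"],2),np.round(onz(P,d["at"],0,True)[0],4))
ti=read_camera("top"); np.save("/tmp/top7.npy",ti)
```

```text
0 [ 0.64  0.18 -0.34  1.98  0.07  0.99 -1.3 ]
1.5707963267948966 [ 0.79  0.2  -0.5   1.98  0.11  0.99  0.23]
-1.5707963267948966 [-0.8   0.5   1.4   2.04 -0.56  1.08 -2.28]
-0.5 [-0.8   0.5   1.4   2.04 -0.56  1.08 -1.21]
0.5 [ 0.68  0.18 -0.39  1.98  0.08  0.99 -0.81]
 t21.48 tcp [ 0.4498 -0.1998  0.1996] gap 0.0399 F [ 0.9  0.7 -0.4]
short_channel [322. 147.] 0.7 [ 0.4796 -0.2706  0.    ]
small_cup [184.  12.] 0.77 [ 0.6327 -0.1179  0.    ]
round_coaster [333.  13.] 0.7 [ 0.6318 -0.2806  0.    ]
```

View pics/w7b.png

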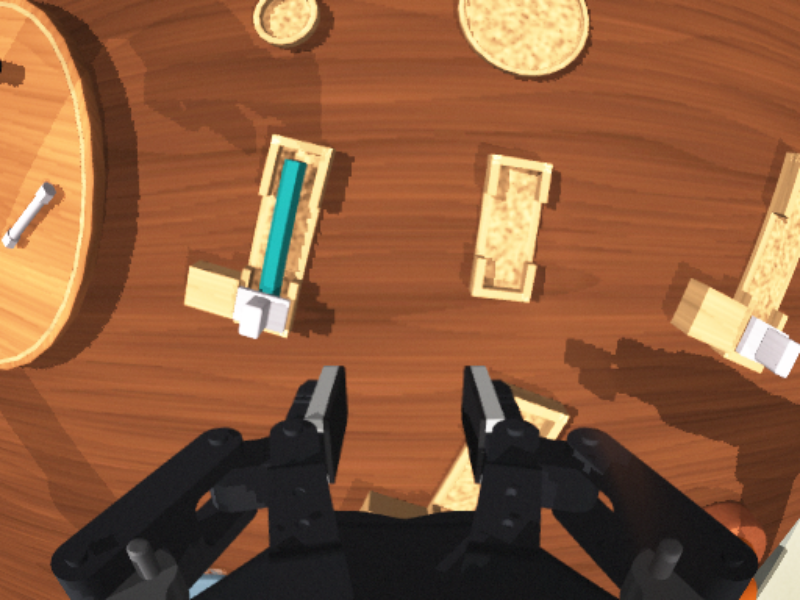

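Run:
```python
from h import *
import pickle
P=pickle.load(open("/tmp/w7.pkl","rb")); im=np.load("/tmp/w7.npy")
c=np.array([[490,155],[552,163],[530,302],[472,295]])*.64
W=onz(P,c,.016,True); print(W.round(4),W.mean(0).round(4)); 
d=(W[0]+W[1]-W[2]-W[3])/2; print(np.hypot(*d[:2]),np.arctan2(d[1],d[0]))
movel([.56,-.2,.2],speed=.2)
P,im=view("w8")
for n in ["short_channel","small_cup","round_coaster"]:
    for d in tip_of("wrist",n): print(n,np.round(d["at"]),round(d["confidence"],2),np.round(onz(P,d["at"],0,True)[0],4))
o=rectify(P,im,0.56,0.70,-0.35,-0.07,0.010,0.0004,True); save(o,"w8r")
ti=np.load("/tmp/top7.npy");T=camera_params("top")
s=chan(W[:,0].mean(),W[:,1].mean(),-.15,.086,.030)
print(st())
```

```text
[[ 0.5317 -0.2561  0.016 ]
 [ 0.5285 -0.2993  0.016 ]
 [ 0.4303 -0.2893  0.016 ]
 [ 0.4353 -0.247   0.016 ]] [ 0.4815 -0.2729  0.016 ]
0.09776093942515832 -0.09788519840813381
short_channel [317. 233.] 0.61 [ 0.4834 -0.2714  0.    ]
small_cup [184. 110.] 0.65 [ 0.6293 -0.1184  0.    ]
round_coaster [335. 106.] 0.88 [ 0.6342 -0.284   0.    ]
 t22.62 tcp [ 0.5586 -0.2005  0.1999] gap 0.0402 F [ 0.3  0.5 -0. ]
None
```

View pics/w8r.png

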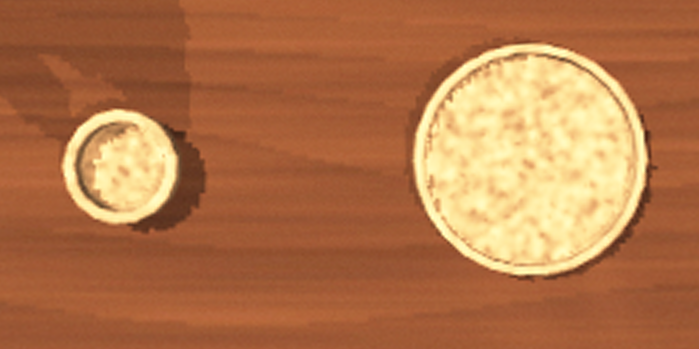

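Cup is at rect (121,166), world (0.633,-0.118). Coaster is at (531,159), world (0.636,-0.282). The short channel is at (0.480,-0.273), yaw -0.098, consistent with the top camera. Next, the tube.

Run:
```python
from h import *
move_gripper(.035,40)
y=go([.5075,.099,.11],-.996); st(str(y))
movel([.5075,.099,.0505],speed=.1); st("down")
move_gripper(0,40); st("grip")
movel([.5075,.099,.12],speed=.15); st("up"); P,im=view("w9"); save(cv2.resize(im,(800,600)),"w9b")
```

```text
-0.996 t24.12 tcp [0.5081 0.0983 0.1103] gap 0.0349 F [-0.3 -0.5  0.1]
down t24.87 tcp [0.508  0.0987 0.0507] gap 0.0355 F [0.3 0.1 0.3]
grip t25.22 tcp [0.5082 0.0992 0.0513] gap 0.0083 F [-0.2  0.1  3.2]
up t25.83 tcp [0.5069 0.0991 0.1196] gap 0.0083 F [ 0.4 -0.2 -1.3]
```

View pics/w9b.png

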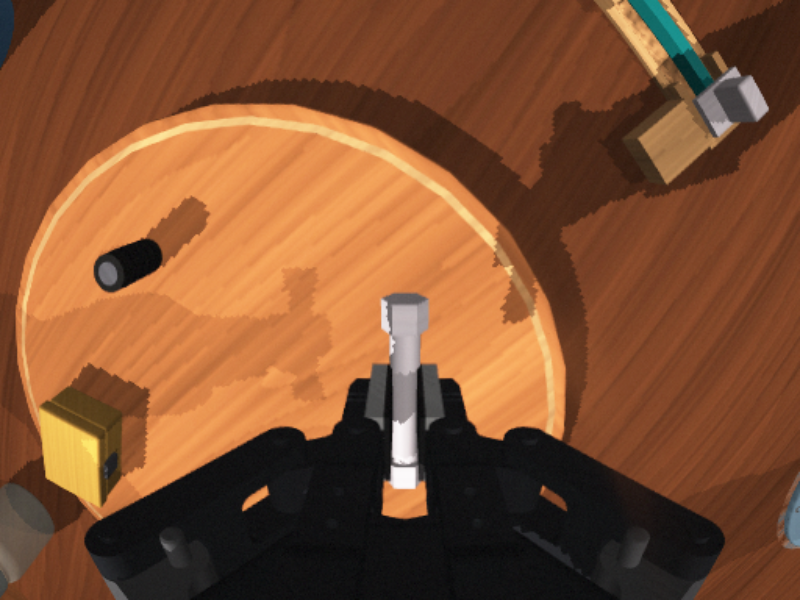

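```bash
cat >> h.py <<'E'
SC=(.480,-.2732,-.098); CUP=(.633,-.118); CO=(.636,-.282)
E
python3 - <<'E'
from h import *
y=go([SC[0],SC[1],.14],SC[2]); st(str(y))
movel([SC[0],SC[1],.045],speed=.15); st("low")
movel([SC[0],SC[1],.0255],speed=.04); st("down")
move_gripper(.032); st("rel")
movel([SC[0],SC[1],.13],speed=.2)
P,im=view("w10"); save(cv2.resize(im,(800,600)),"w10b"); st("up")
E
```

```text
-0.098 t27.32 tcp [ 0.4803 -0.2718  0.1393] gap 0.0081 F [-0.   0.2 -0.2]
low t28.11 tcp [ 0.4808 -0.2734  0.0456] gap 0.0082 F [ 0.4 -0.1 -0.1]
down t28.74 tcp [ 0.4797 -0.273   0.0253] gap 0.0083 F [-1.5 -0.   1.7]
rel t29.10 tcp [ 0.48   -0.2733  0.0254] gap 0.0320 F [ 0.1 -0.2  0.4]
up t29.82 tcp [ 0.4789 -0.2723  0.1286] gap 0.0321 F [-0.1 -0.4 -0.6]
```

View pics/w10b.png

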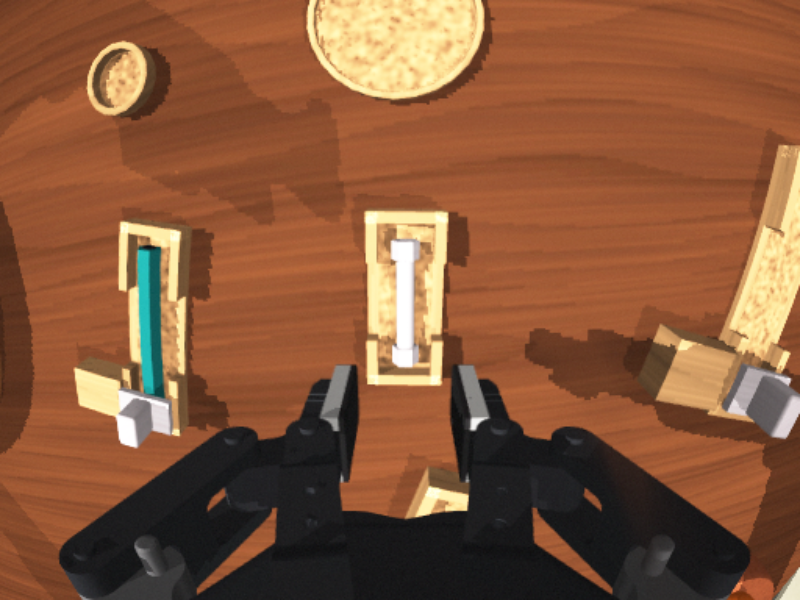

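The tube is centred in the short channel at (405,300). Next I'll view the grip and ramekin.

Run:
```python
from h import *
move_gripper(.045,40)
move_ptp([.50,.21,.22],list(down(0.3))); st()
P,im=view("w11"); save(cv2.resize(im,(800,600)),"w11b")
for n in ["grip","ramekin","brass_box"]:
    for d in tip_of("wrist",n): print(n,np.round(d["at"]),round(d["confidence"],2),np.round(onz(P,d["at"],.03,True)[0],4))
```

```text
t31.90 tcp [0.5005 0.2081 0.2198] gap 0.0446 F [-0.1 -0.4  0.1]
grip [358.  74.] 0.77 [0.6394 0.139  0.03  ]
ramekin [161. 136.] 0.74 [0.5115 0.3218 0.03  ]
brass_box [228.  36.] 0.66 [0.6344 0.2815 0.03  ]
```

View pics/w11b.png

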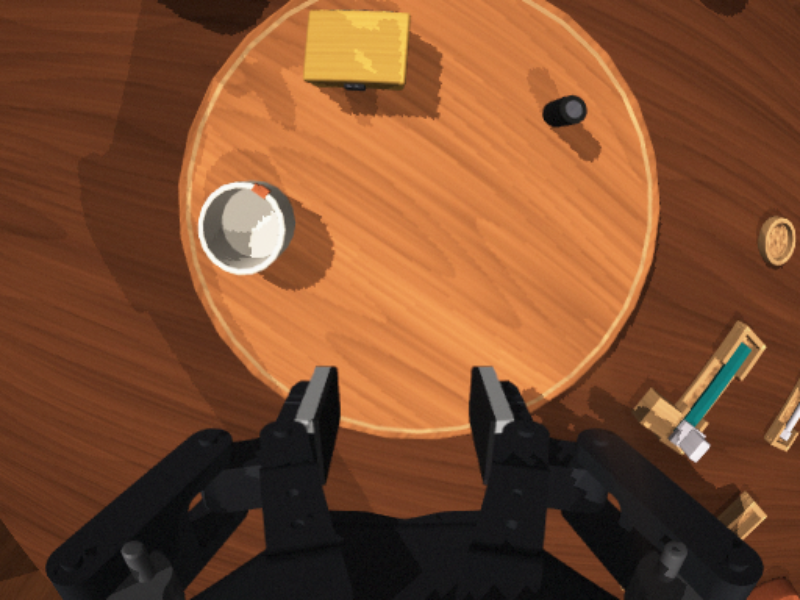

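Run:
```python
from h import *
import pickle
P=pickle.load(open("/tmp/w11.pkl","rb")); im=np.load("/tmp/w11.npy")
print(onz(P,np.array([[573,109]])*.64,.068,True), onz(P,np.array([[244,228]])*.64,.066,True), onz(P,np.array([[199,228],[289,228],[244,182],[244,274]])*.64,.066,True).round(4))
g=onz(P,np.array([[573,109]])*.64,.068,True)[0]; r=onz(P,np.array([[244,228]])*.64,.066,True)[0]
m=[(circ(g[0],g[1],.068,.009),(255,0,0)),(circ(g[0],g[1],.03,.009),(0,0,255)),(circ(r[0],r[1],.066,.03),(255,0,0)),(circ(r[0],r[1],.03,.027),(0,0,255))]
a=overlay(P,im,m,True,(115,40,395,190),2.8 if 0 else 2)
T=camera_params("top"); b=overlay(T,np.load("/tmp/top7.npy"),m,False,(80,115,190,210),5)
c=np.zeros((a.shape[0]+b.shape[0],max(a.shape[1],b.shape[1]),3),np.uint8);c[:a.shape[0],:a.shape[1]]=a;c[a.shape[0]:,:b.shape[1]]=b
save(cv2.resize(c,None,fx=600/c.shape[0],fy=600/c.shape[0]) if c.shape[0]>600 else c,"ov11")
```

```text
[[0.6388077  0.14274204 0.068     ]] [[0.50802723 0.31444569 0.066     ]] [[0.5    0.345  0.066 ]
 [0.5158 0.286  0.066 ]
 [0.5361 0.3213 0.066 ]
 [0.4789 0.3081 0.066 ]]
```

View pics/ov11.png

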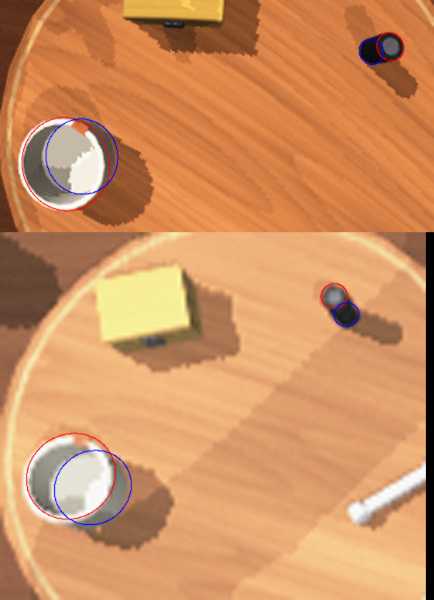

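Run:
```python
from h import *
move_gripper(.042,30)
y=go([.638,.142,.13],.3); st(str(y))
movel([.638,.142,.060],speed=.1); st("down")
move_gripper(0,30); st("grip")
movel([.638,.142,.13],speed=.15); st("up"); view("w12")
y=go([*CUP,.13],y-np.arctan2(.142,.638)+np.arctan2(CUP[1],CUP[0])); st(str(y))
P,im=view("w13"); save(cv2.resize(im,(800,600)),"w13b")
```

```text
0.3 t33.06 tcp [0.6374 0.1429 0.13  ] gap 0.0420 F [-0.4  0.9  0. ]
down t33.91 tcp [0.6386 0.1418 0.0602] gap 0.0422 F [ 0.7 -0.   0.8]
grip t34.24 tcp [0.6389 0.1421 0.0611] gap 0.0170 F [-0.5  0.2  2.6]
up t34.86 tcp [0.6374 0.1421 0.1295] gap 0.0171 F [-0.7  0.1 -0.8]
-0.1032993733138349 t35.92 tcp [ 0.6336 -0.1147  0.1294] gap 0.0170 F [ 0.2  0.4 -0.7]
```

View pics/w13b.png

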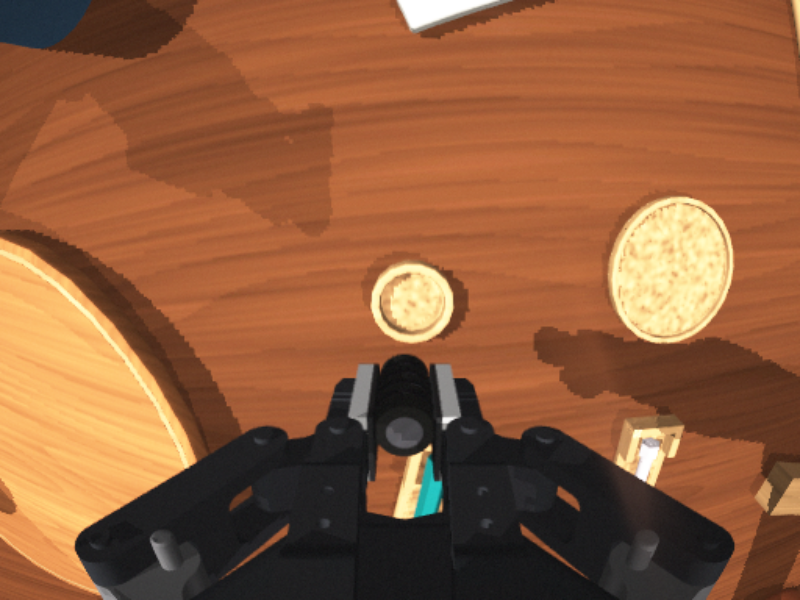

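Run:
```python
from h import *
import pickle
P=pickle.load(open("/tmp/w13.pkl","rb"))
print(onz(P,np.array([[412,302]])*.64,.012,True)[0],onz(P,np.array([[671,270]])*.64,.008,True)[0])
movel([*CUP,.055],speed=.15)
movel([*CUP,.0355],speed=.04); st("d")
for z in (.0350,.0345,.034,.0335):
    movel([*CUP,z],speed=.02); f=read_ft_force()[2]; st(str(z))
    if f>1.5: break
move_gripper(.03); st("rel")
movel([*CUP,.13],speed=.15)
P,im=view("w14"); save(cv2.resize(im,(800,600)),"w14b"); st("up")
```

```text
[ 0.63457693 -0.11857538  0.012     ] [ 0.63801906 -0.27807343  0.008     ]
d t37.26 tcp [ 0.6329 -0.1181  0.0352] gap 0.0167 F [-0.6  0.2 -0.8]
0.035 t37.51 tcp [ 0.633  -0.1181  0.0351] gap 0.0168 F [0.  0.2 0.1]
0.0345 t37.76 tcp [ 0.6331 -0.1181  0.0351] gap 0.0165 F [-1.3  0.2  4.4]
rel t38.04 tcp [ 0.6329 -0.1178  0.034 ] gap 0.0302 F [-0.8 -0.1 -0.1]
up t38.88 tcp [ 0.6319 -0.1175  0.1286] gap 0.0301 F [ 0.2  1.  -0.7]
```

View pics/w14b.png

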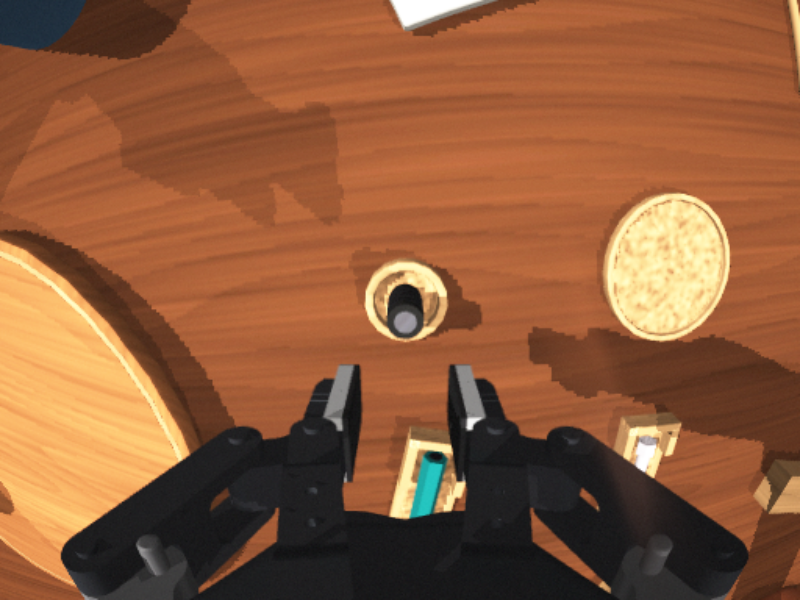

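The grip stands in the cup at (405,300). Now the ramekin.

Run:
```python
from h import *
r=(.507,.3145)
move_gripper(.085,40)
y=go([*r,.15],.3); st(str(y))
movel([*r,.054],speed=.1); st("down")
move_gripper(0.04,40); st("grip")
movel([*r,.075],speed=.05); st("lift")
movel([*r,.14],speed=.12); st("up"); P,im=view("w15"); save(cv2.resize(im,(800,600)),"w15b")
```

```text
0.3 t41.11 tcp [0.5082 0.3124 0.1502] gap 0.0852 F [ 0.2 -1.2  0. ]
down t42.22 tcp [0.5077 0.3149 0.0548] gap 0.0850 F [-1.  -0.3  0.4]
grip t42.58 tcp [0.5077 0.3152 0.0554] gap 0.0592 F [-0.8  0.1  5.3]
lift t43.15 tcp [0.507  0.3145 0.0752] gap 0.0593 F [ 0.3  0.1 -1.6]
up t43.84 tcp [0.5064 0.3144 0.1396] gap 0.0592 F [-1.   0.3 -1.7]
```

View pics/w15b.png

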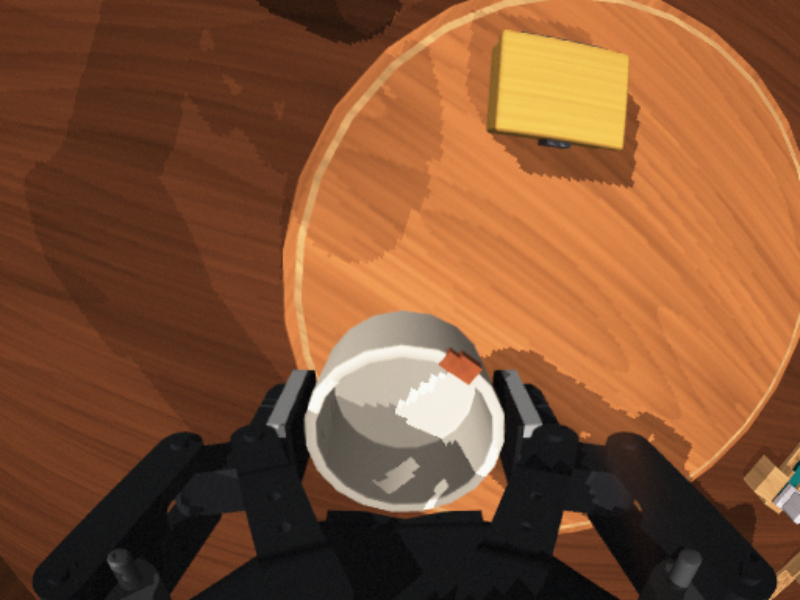

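Run:
```python
from h import *
y=go([*CO,.14],.3+np.arctan2(CO[1],CO[0])-np.arctan2(.3145,.507)); st(str(y))
pause(.3)
movel([*CO,.05],speed=.1); movel([*CO,.0325],speed=.03); st("d")
z=.032
while z>.0265:
    movel([*CO,z],speed=.01); f=read_ft_force()[2]; print(round(z,4),round(f,2),round(read_eef_pos()[2],4))
    if f>0.8: break
    z-=.0005
P,im=view("w16"); save(cv2.resize(im,(800,600)),"w16b"); st("down")
```

```text
-0.6725723238698158 t46.08 tcp [ 0.6371 -0.2796  0.1397] gap 0.0589 F [ 0.4  0.7 -1.6]
d t48.16 tcp [ 0.636  -0.2821  0.0325] gap 0.0590 F [ 0.1  0.2 -1.4]
0.032 -2.01 0.0322
0.0315 -1.07 0.0315
0.031 -0.17 0.0309
0.0305 -1.43 0.0305
0.03 -1.46 0.03
0.0295 -0.7 0.0296
0.029 3.57 0.0295
down t49.96 tcp [ 0.6361 -0.2821  0.0295] gap 0.0593 F [-0.7  1.1  3. ]
```

View pics/w16b.png

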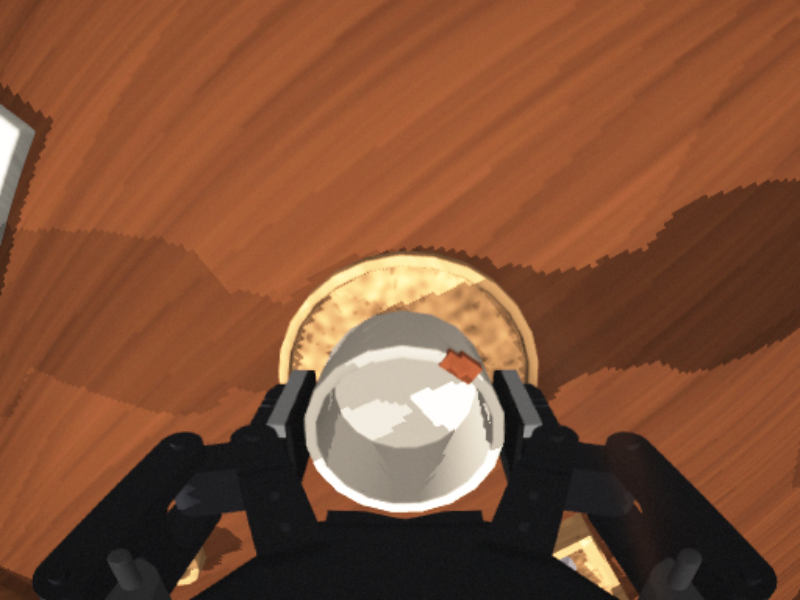

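Run:
```python
from h import *
move_gripper(.078); st("rel")
movel([*CO,.14],speed=.1)
P,im=view("w17"); save(cv2.resize(im,(800,600)),"w17b"); st("up")
move_ptp([.40,-.2,.28],list(down(0.0)))
P,im=view("w18"); save(cv2.resize(im,(800,600)),"w18b"); st()
im=read_camera("scene"); save(cv2.resize(im[120:300,60:460],(800,360)),"scene18")
for n in ["ramekin","round_coaster","grip","small_cup","clutch_tube","short_channel","barrel","brass_box"]:
    d=[x for x in look_for("scene",n)]; print(n,[(np.round(x["at"]),round(x["confidence"],2)) for x in d])
```

```text
rel t50.28 tcp [ 0.636  -0.282   0.0288] gap 0.0781 F [-1.2 -0.5 -0.3]
up t51.59 tcp [ 0.6355 -0.2815  0.1389] gap 0.0781 F [ 0.2  0.2 -0.2]
 t52.75 tcp [ 0.4009 -0.2002  0.2805] gap 0.0781 F [ 0.1 -0.1  1. ]
ramekin [(array([195., 257.]), 0.81), (array([257., 246.]), 0.42)]
round_coaster [(array([195., 267.]), 0.85)]
grip []
small_cup [(array([258., 255.]), 0.68)]
clutch_tube [(array([256., 250.]), 0.74)]
short_channel [(array([190., 221.]), 0.68), (array([194., 255.]), 0.57)]
barrel []
brass_box [(array([251., 200.]), 0.18)]
```

View pics/w17b.png

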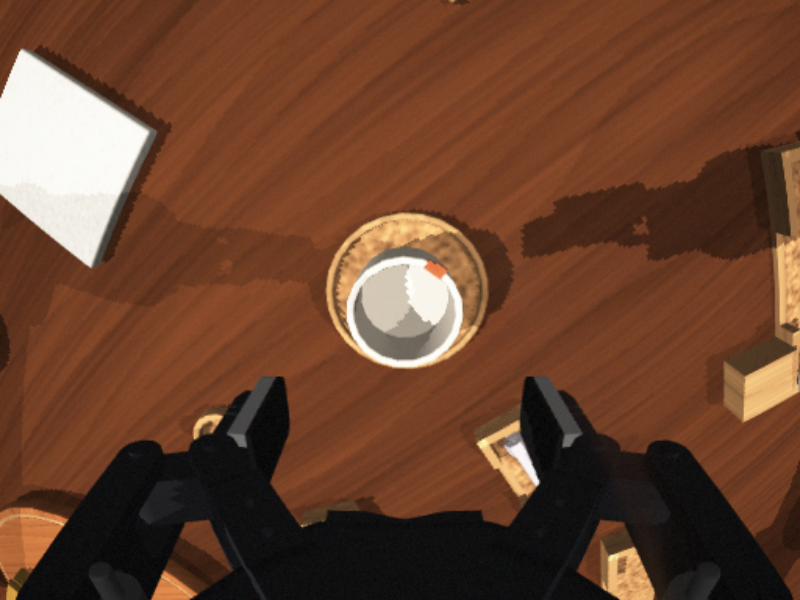

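View pics/w18b.png

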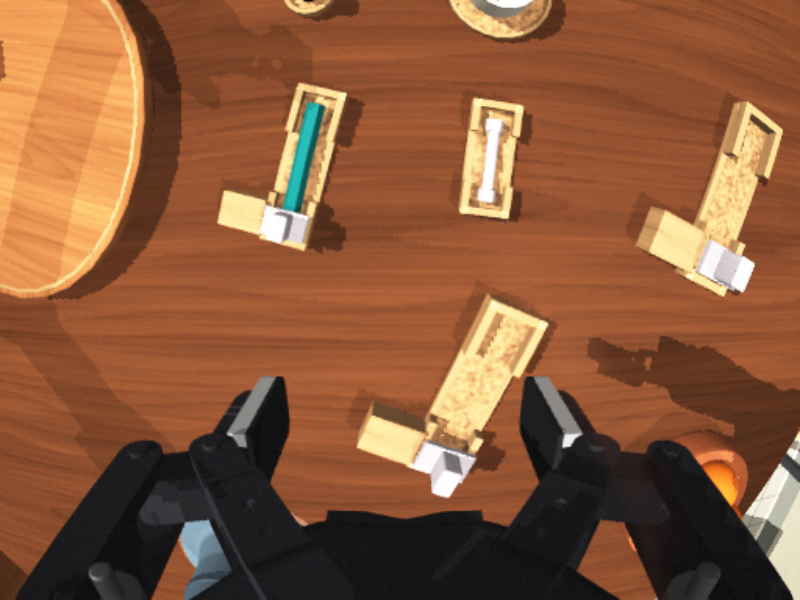

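View pics/scene18.png

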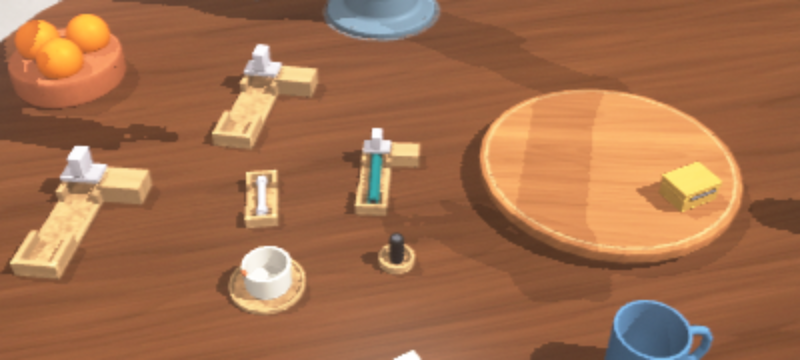

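Run:
```python
from h import *
import pickle
P=pickle.load(open("/tmp/w17.pkl","rb"))
print("ramekin rim",onz(P,np.array([[405,312]])*.64,.04,True)[0],"coaster",onz(P,np.array([[408,290]])*.64,.008,True)[0])
sign_off(); print(read_time_s())
```

```text
ramekin rim [ 0.6368289  -0.28192349  0.04      ] coaster [ 0.63753439 -0.28480724  0.008     ]
the job is handed in; nothing more can be done
the job is handed in; nothing more can be done
```

I set out all four parts and handed the job in at about 53 s of the 131 s allowed. No verdict is reported, so what follows rests on my own checks.

- **Barrel and gate:** I opened the gate of the smallest channel, about 138 mm long outside, and laid the barrel in it. The barrel was about 2 mm off centre and under 0.01 rad off angle. I then slid the gate back. It ended about 1 mm further closed than where I first gripped it, and it spans both walls in the last picture. I had no direct reading of the gate joint.
- **Tube:** it lies centred in the short channel by eye.
- **Grip:** it stands upright in the small cup by eye.
- **Ramekin:** it was lowered in 0.5 mm steps, and the wrist force read 3.6 N at first contact. It sits upright, about 3 mm from the coaster's centre.
- **Brass box:** I never touched it, and it still stands on the turntable.

**Disagreements:** in the final scene picture the network found neither the barrel nor the grip, and its "clutch tube" and a second, weaker "ramekin" report both fell on the cup with the grip. It also put the box, at low confidence (0.18), near the long channel. The pictures themselves clearly show every part in its holder and the box on the turntable. I did not measure the final positions of the tube, grip or box numerically.

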